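# Sort power parts into sprung kit pans and latch them

## Robot

A 6-joint arm with a two-finger parallel gripper is mounted at the origin on a cart in front of the work surface, level with it; the furniture and walls round the work are solid. World frame = base frame: x ahead of the robot, y to its left, z up, the work surface at z = 0. Lengths are in m, angles in degrees, forces in N, time in s.
With the tool pointing down it reaches from about 0.4 to 0.825 m from the base axis. Payload 7 kg.
Tool frame: the origin (TCP) lies midway between the tips of the shut fingers; the grasp point (between the pads) lies r.grip_depth behind it (r.grip_depth is the distance from the TCP to the grasp point, in m); z points along the fingers, y is the line along which they close (so a half turn about z gives the same grasp; the last joint's range is limited). The gripper opens to 88 mm and grips with 3 to 60 N. Pads are 19 mm wide; open, the fingers measure 130 mm over their backs; the gripper's body (78 mm by 193 mm) begins 47 mm behind the grasp point.
Start: joints at [-54.368, 20.546, 0.682, 0, -70.136, -16.507], TCP at [0.221, -0.638, 0.227] pointing down, gripper open.
Joint ranges: [-176.03, 176.03], [-82.01, 121.73], [-58.28, 71.71], [-173.87, 95.51], [-174.79, -0.11], [-173.66, 173.66]. Speed limits (degrees/s): [136.94, 136.94, 172.46, 180, 180, 180].

## Interface

Orientations are given as [roll, pitch, yaw] about the fixed x, y, z axes, in that order (R = Rz(yaw) Ry(pitch) Rx(roll)).
In Python, from plant import r gives the robot as it stands.
- The arm moves only by the tool move_tool, called as a command line: name --argument value ..., lists and objects as JSON in quotes. Schema: {"type":"object","properties":{"segments":{"type":"array","items":{"type":"object","properties":{"trans":{"type":"array","items":{"type":"number"},"minItems":3,"maxItems":3},"r":{"type":"array","items":{"type":"number"},"minItems":3,"maxItems":3}},"additionalProperties":false},"minItems":1,"maxItems":12},"jaw":{"type":"number"},"clamp_n":{"type":"number"},"only":{"type":"string"},"quiet":{"type":"boolean"},"lines":{"type":"string"}},"required":["segments"],"additionalProperties":false}. segments is a list of rows, 1 to 12 of them, each an object with the fields trans (a list: dx, dy, dz in cm), r (a list: a rotation vector rx, ry, rz in degrees); a field left out counts as zero; each row is the pose to reach, as a shift and turn from the pose commanded when the call began, along the tool's axes at that moment; what a row does not reach only later rows make up. A row lasts 1/12 s, in which the tool goes at most 0.0417 m and 7.16 degrees, less where a joint would pass 70% of its speed; a pose out of reach is approached as far as the arm can. jaw is the finger opening in m, set as the call begins (left out keeps the last). The fingers move at their own pace and stop on an object; clamp_n is the grip in N (left out, the last holds). Time passes only in rows, so rows that do not move let the fingers close. The tool returns the time, the measured TCP pose, the force, the opening and the grip force at its end. only (a regular expression) keeps the lines of the reply that match it, lines (a string "A,B") keeps lines A to B, and quiet returns only ok. Input that does not fit is refused with a message, and nothing moves.
- r.get_state(): the state, without advancing time (a new reading comes with each control period).
- r.capture(name): name is "side" or "top"; returns a dict with "frame" (420x560x3 uint8, red, green, blue), "z_map" (420x560 float32, m along the optical axis (not along the pixel's ray), 0 where there is no reading), "fx", "fy", "cx", "cy" (pixels), "cam_to_world" (4x4, takes a point from camera to world coordinates). Camera axes: x right, y down, z forward; pixel columns grow to the right and rows downward; lengths in m; the calibration is good to about 2 mm. A picture is of the moment at which its call begins.
- r.close_job(): hands the job in; it is judged then, once.
The state is a dict: "time_s": time; "joints": joint angles; "qd": joint speeds; "joint_torque": joint torques, N m; "tcp_pos": TCP position; "eef_rot": TCP orientation; "contact_force": force on the tool from outside, world axes, zero at the start; "moment": the same for the moment, N m; "gripper_width": finger opening in m; "gripper_force": force on a finger pad.
Only numpy, scipy, OpenCV 4.12 (cv2) and the standard library are available. Lean on these libraries where they do the work, as an engineer would, in place of code of your own. Each camera call takes 0.05 s, during which the arm holds its last target. There are 200 camera calls.

## Task

Sort the parts on the raised deck: slide both finned heat sinks sideways into the left-hand pan and both white power modules into the right-hand pan, keeping them down on the deck rather than lifting them, and leave the round capacitor where it stands. Then press each pan's black pad down gently, without forcing it, and hold it until its catch engages, so that both pans stay down with their parts lying flat in them; leave everything else on the bench alone.

Things in the scene. Friction and masses are not known exactly. Their poses are not given: they have to be found in the camera images.
- station: fixed sorting station on 22 mm feet, origin at the centre of its underside, 22 mm above the bench; x away from the robot (within 0.15 rad), y to its left. Each pan is open to the deck and bounded by grey walls that rise 18 mm above the deck: outer wall, inner face at y = +-0.165 m, and end walls, inner faces at x = +-0.136 m. Pushing the station or its pans with more than 40 N is forcing them
- deck (a point): centre of the aluminium deck's top: 296 (x) x 166 (y) mm, 62 mm above the bench, a sprung pan along its left (+y) and its right (-y) side. The four parts and a capacitor stand on it in one row along x, about 54 mm apart, in any order
- left_floor (a point): centre of the left pan's floor, a flat steel plate 269 mm along the station's x and 78 mm along y, beside the deck and 1 mm below its top when raised; it sinks with the pan, so that the parts then lie lower than the deck
- right_floor (a point): centre of the right pan's floor, a flat steel plate 269 mm along the station's x and 78 mm along y, beside the deck and 1 mm below its top when raised; it sinks with the pan, so that the parts then lie lower than the deck
- sink_1: finned aluminium heat sink, 35 (x) x 45 (y) x 21 mm high, about 60 g; origin at the centre of its underside. Starts on the middle of the deck, its y axis within 0.25 rad of the station's y
- sink_2: finned aluminium heat sink, 35 (x) x 45 (y) x 21 mm high, about 60 g; origin at the centre of its underside. Starts on the middle of the deck, its y axis within 0.25 rad of the station's y
- module_1: white block-shaped power module with three screw terminals on top, 36 (x) x 62 (y) x 19 mm high, about 90 g; origin at the centre of its underside. Starts on the middle of the deck, its y axis within 0.25 rad of the station's y
- module_2: white block-shaped power module with three screw terminals on top, 36 (x) x 62 (y) x 19 mm high, about 90 g; origin at the centre of its underside. Starts on the middle of the deck, its y axis within 0.25 rad of the station's y
- capacitor: upright round capacitor, 30 mm across, 38 mm high, origin at the centre of its underside; stands in the row and is not to be sorted: leave it within 30 mm of where it stands
- left_pan (a joint): the left pan's travel, m: 0 raised, as at the start; grows as it sinks; 0.016 on its hard bottom stop. A spring holds it up: about 5 N starts it down, 9 N holds it at the bottom, less the parts' weight. The catch can engage only once it is past 0.0145 and then holds it there. A part that still overlaps the deck keeps it from sinking freely
- right_pan (a joint): the right pan's travel, m: 0 raised, as at the start; grows as it sinks; 0.016 on its hard bottom stop. A spring holds it up: about 5 N starts it down, 9 N holds it at the bottom, less the parts' weight. The catch can engage only once it is past 0.0145 and then holds it there. A part that still overlaps the deck keeps it from sinking freely
- left_catch (a joint): the left catch's travel, m: 0 held back, 0.006 fully engaged over the pan's tooth. It is a damped sprung brass bolt and creeps out in about 0.7 s once the pan is at the bottom, so the pan must be held down for about 1 s; it does not release again
- right_catch (a joint): the right catch's travel, m: 0 held back, 0.006 fully engaged over the pan's tooth. It is a damped sprung brass bolt and creeps out in about 0.7 s once the pan is at the bottom, so the pan must be held down for about 1 s; it does not release again
- left_pad (a point): centre of the top face of the left pan's round black push pad (34 mm across), 102 mm above the bench when raised; it is rigidly part of the pan and sinks with it. The catch housing beside it (0.033 to 0.061 m in +x of the pad) stands 82 mm above the bench
- right_pad (a point): centre of the top face of the right pan's round black push pad (34 mm across), 102 mm above the bench when raised; it is rigidly part of the pan and sinks with it. The catch housing beside it (0.033 to 0.061 m in +x of the pad) stands 82 mm above the bench
- torch: black torch, 114 mm long, lying on the bench to the right of the station; leave alone
- battery_box: black battery holder, 39 x 80 x 28 mm, on the bench to the right; leave alone
- pen: black pen, 136 mm long, on the bench to the left; leave alone

How it is judged (in metres and radians):
At the end, for the whole second after the job is handed in: Heat sinks in the left pan, modules in the right: flat (tilt under 0.12 rad), at rest, origins over 90 mm to that side of the station centre line and under 31 mm above its underside; both pans down at least 12.5 mm with catches engaged at least 3.5 mm (y of each of sink_1, sink_2 in the frame of station above 0.09 m and z of each of sink_1, sink_2, module_1, module_2 in the frame of station below 0.031 m and angle between each of sink_1, sink_2, module_1, module_2's own z axis and vertical below 0.12 rad and linear speed of each of sink_1, sink_2, module_1, module_2 below 0.02 m/s and y of each of module_1, module_2 in the frame of station below -0.09 m and value of joint each of left_pan, right_pan above 0.0125 m and value of joint each of left_catch, right_catch above 0.0035 m); the robot touches nothing.
It fails at once if a part is lifted more than 20 mm off the deck (z of any of sink_1, sink_2, module_1, module_2 in the frame of station above 0.06 m).
It fails at once if the fingers force the station or a pan with more than 40 N (contact force between the fingers and station above 40 N).
It fails at once if the capacitor, torch, battery holder or pen is moved more than 30 mm (distance of any of capacitor, torch, battery_box, pen from where it was at the start of the episode above 0.03 m).
It also fails if it takes over 72 s, if anything falls off the work surface, if the arm or the gripper's body presses on something with over 40 N, if the wrist force passes 120 N, or if a joint passes its speed limit or range.

## Working session

There is one attempt and no reset: what is moved stays moved. The work goes in short steps, Python scripts to look and compute and a tool call to move; the robot and the scene stay as the last step left them, time stands still between calls to the robot, and variables do not carry over. Pictures are saved under pics/ and viewed, at most 10 in all, crops included, and the job is handed in when it is done.

```bash
ls; mkdir -p pics; python3 - <<'E'
from plant import r
import cv2,numpy as np
for n in("top","side"):
    c=r.capture(n); cv2.imwrite(f"pics/{n}0.png",c["frame"][:,:,::-1]); np.savez(f"{n}0.npz",**c)
    print(n,c["fx"],c["cx"],c["cy"],np.round(c["cam_to_world"],3).tolist())
print(r.get_state(),r.grip_depth)
E
```

```text
pics
plant.py
top 412.7705914143033 288.4075497255995 208.81726464170146 [[-0.011, -0.994, 0.113, 0.379], [-1.0, 0.01, -0.007, -0.043], [0.006, -0.113, -0.994, 1.175], [0.0, 0.0, 0.0, 1.0]]
side 469.7592721199798 272.94627619995305 207.13915752088957 [[-0.956, -0.166, 0.241, 0.163], [-0.293, 0.521, -0.802, 1.159], [0.008, -0.837, -0.547, 0.898], [0.0, 0.0, 0.0, 1.0]]
{'time_s': 0.1, 'joints': array([-5.43677531e+01,  2.05866216e+01,  6.41185118e-01, -1.60680919e-02,
       -7.01373481e+01, -1.65055305e+01]), 'qd': array([ 0.08089889,  0.04194085,  0.1475315 ,  0.12000988, -0.03131642,
        0.15398986]), 'joint_torque': array([ 4.32080069e-04, -5.84161878e+01,  2.93750685e+01,  7.01543033e+00,
        1.01429559e-02, -8.60570026e-05]), 'tcp_pos': array([ 0.22098339, -0.63735331,  0.22574607]), 'eef_rot': array([ 1.79916335e+02, -9.03807734e-03, -1.60878747e+02]), 'contact_force': array([-0.09248121,  0.19573234,  0.49789126]), 'moment': array([-0.00047274,  0.03080423, -0.0180623 ]), 'gripper_force': 0.0, 'gripper_width': 0.08772332026774851} 0.0188
```

View pics/top0.png

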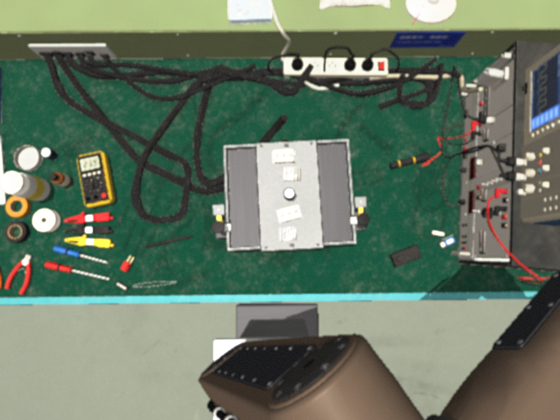

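View pics/side0.png

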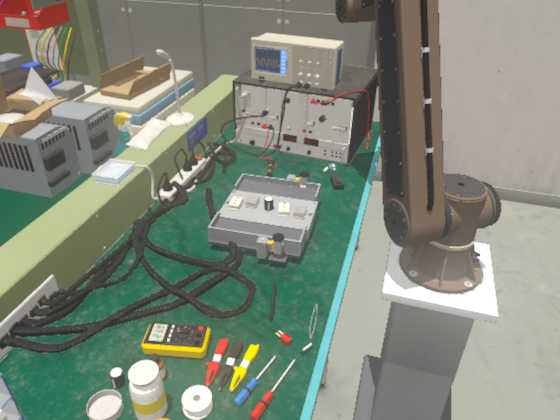

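```bash
python3 - <<'E'
import cv2,numpy as np
c=np.load("top0.npz"); f=c["frame"][130:260,205:375,::-1]
f=cv2.resize(f,None,fx=4.5,fy=4.5,interpolation=cv2.INTER_CUBIC)
for k in range(0,170,10): cv2.putText(f,str(205+k),(int(k*4.5),8),0,.3,(0,0,255),1)
for k in range(0,130,10): cv2.putText(f,str(130+k),(0,int(k*4.5)+4),0,.3,(0,0,255),1)
cv2.imwrite("pics/crop0.png",f)
E
```

```text
(no output)
```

View pics/crop0.png

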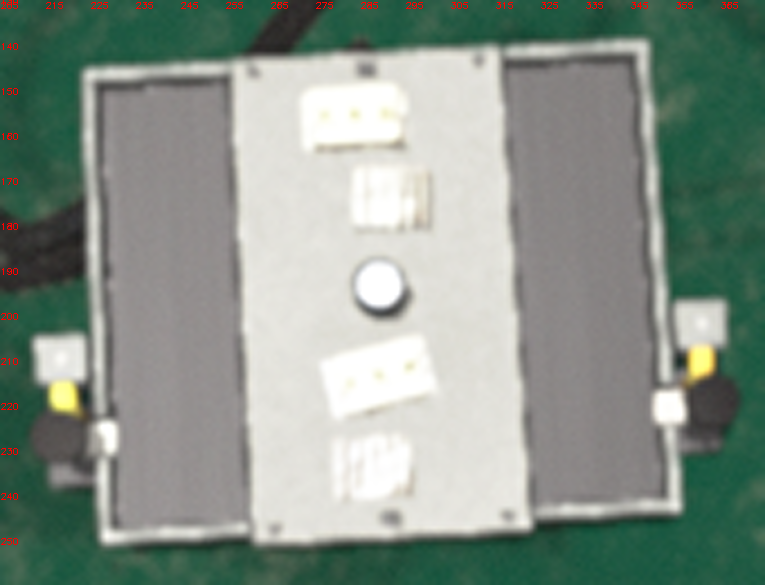

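```bash
cat >h.py <<'E'
import numpy as np
def P(c,u,v,z):
    T=c["cam_to_world"];d=T[:3,:3]@[(u-c["cx"])/c["fx"],(v-c["cy"])/c["fy"],1];o=T[:3,3]
    return o+d*(z-o[2])/d[2]
E
python3 - <<'E'
from h import *
import cv2
c=np.load("top0.npz")
f=lambda L,z:np.array([P(c,205+(a+.5)/4.5-.5,130+(b+.5)/4.5-.5,z) for a,b in L])
D=f([(233,62),(500,47),(533,527),(255,545)],.062); ctr=D.mean(0)
ax=(D[0]+D[1]-D[2]-D[3])[:2];yaw=np.arctan2(ax[1],ax[0]);print("deck",ctr,"yaw",np.degrees(yaw),D.round(3).tolist())
R=np.array([[np.cos(yaw),np.sin(yaw)],[-np.sin(yaw),np.cos(yaw)]])
for n,L,z in[("modA",[(301,90),(403,82),(405,145),(304,151)],.081),("sinkA",[(356,166),(430,165),(428,230),(352,228)],.083),("cap",[(380,285)],.1),("modB",[(320,363),(424,335),(438,388),(335,418)],.081),("sinkB",[(335,435),(412,435),(408,495),(335,500)],.083),("padL",[(60,440)],.102),("padR",[(712,404)],.102)]:
    w=f(L,z);m=w.mean(0)
    print(n,m.round(4),"st",((m-ctr)[:2]@R.T).round(4),[((p-ctr)[:2]@R.T).round(3).tolist() for p in w])
# depth check
from numpy import linalg
def dp(u,v):
    Z=c["z_map"][v,u];return (c["cam_to_world"]@[(u-c["cx"])/c["fx"]*Z,(v-c["cy"])/c["fy"]*Z,Z,1])[:3].round(3)
print([dp(*p) for p in[(289,155),(289,195),(219,227),(362,220),(240,190),(268,190)]])
E
```

```text
deck [ 0.54447904 -0.05330787  0.062     ] yaw 2.6164039313708014 [[0.688, 0.036, 0.062], [0.696, -0.129, 0.062], [0.402, -0.143, 0.062], [0.393, 0.023, 0.062]]
modA [ 0.648  -0.0381  0.081 ] st [0.1042 0.0105] [[0.122, 0.041], [0.124, -0.021], [0.085, -0.02], [0.085, 0.041]]
sinkA [ 0.5984 -0.0605  0.083 ] st [ 0.0535 -0.0097] [[0.074, 0.01], [0.072, -0.034], [0.032, -0.03], [0.036, 0.015]]
cap [ 0.5428 -0.0529  0.1   ] st [-0.0017  0.0005] [[-0.002, 0.0]]
modB [ 0.4912 -0.0521  0.081 ] st [-0.0531  0.0037] [[-0.043, 0.038], [-0.03, -0.024], [-0.062, -0.031], [-0.077, 0.031]]
sinkB [ 0.4377 -0.0475  0.083 ] st [-0.1064  0.0107] [[-0.087, 0.032], [-0.089, -0.014], [-0.124, -0.009], [-0.125, 0.034]]
padL [0.4537 0.133  0.102 ] st [-0.0822  0.1903] [[-0.082, 0.19]]
padR [ 0.4708 -0.2448  0.102 ] st [-0.0824 -0.188 ] [[-0.082, -0.188]]
[array([ 0.651, -0.054,  0.077]), array([ 0.537, -0.053,  0.101]), array([0.455, 0.13 , 0.104]), array([ 0.379, -0.043,  1.175]), array([0.559, 0.081, 0.056]), array([0.557, 0.004, 0.061])]
```
Deck centre st x: pad at -0.082. Station yaw 2.6°.

Units first: shifts go in cm. So 0.248 m is 24.8, 0.02 m is 2.

```bash
cat >>h.py <<'E'
C=np.array([.5445,-.0533]);Y=np.radians(2.62);RS=np.array([[np.cos(Y),np.sin(Y)],[-np.sin(Y),np.cos(Y)]])
def st():
    from plant import r
    s=r.get_state();print("st",(RS@(s["tcp_pos"][:2]-C)).round(4),"z",s["tcp_pos"][2].round(4),"rot",s["eef_rot"].round(2),"w",round(s["gripper_width"],4),"t",s["time_s"])
E
```

move_tool --segments '[{"trans": [-1.4,2,0],"r": [0,0,-6]},{"trans": [-3,4.1,0],"r": [0,0,-12.3]},{"trans": [-4.5,6.5,0],"r": [0,0,-19]},{"trans": [-6,9,0],"r": [0,0,-26]},{"trans": [-7.7,11.5,0],"r": [0,0,-33]},{"trans": [-9.4,14,0],"r": [0,0,-40]},{"trans": [-11,16,0],"r": [0,0,-46.5]},{"trans": [-12.5,18.5,0],"r": [0,0,-53]},{"trans": [-14,20.5,0],"r": [0,0,-60]},{"trans": [-15.5,22.5,1],"r": [0,0,-67]},{"trans": [-16.5,24,2],"r": [0,0,-73.5]},{"trans": [-17,24.8,2.6],"r": [0,0,-73.5]}]' --jaw 0 --clamp_n 20

```text
time_s: 1.1
tcp_pos: [0.3003, -0.3457, 0.1998]
eef_rot: [180.0, 0.0, -87.0]
contact_force: [-0.1, 0.1, -0.4]
gripper_width: 0.0133
gripper_force: 0.0
```

```bash
python3 -c "from h import *;st()"
```

```text
st [-0.2573 -0.2809] z 0.1998 rot [ 1.7999e+02  5.0000e-02 -8.6980e+01] w 0.0133 t 1.1
```

Scaled: -0.311 m is -31.1, -0.219 m is -21.9.

move_tool --segments '[{"trans": [-1.2,-1.7,0.4]},{"trans": [-3,-4.3,1]},{"trans": [-5.2,-7.4,1.7]},{"trans": [-7.5,-10.7,2.4]},{"trans": [-9.8,-14,3]},{"trans": [-12.1,-17.2,4]},{"trans": [-14.4,-20.5,4.7]},{"trans": [-16.7,-23.8,5.4]},{"trans": [-19,-27,6.2]},{"trans": [-21,-29.8,6.8]},{"trans": [-21.9,-31.1,7]},{"trans": [-21.9,-31.1,7]}]'

```text
time_s: 2.1
tcp_pos: [0.6032, -0.1129, 0.1287]
eef_rot: [179.9, -0.0, -87.4]
contact_force: [-0.3, -0.4, -0.3]
gripper_width: 0.0004
gripper_force: 0.0
```

```bash
python3 -c "from h import *;st()"
```

```text
st [ 0.0559 -0.0622] z 0.1287 rot [ 1.799e+02 -2.000e-02 -8.739e+01] w 0.0004 t 2.1
```

Scaled: 0.002 m is 0.2, 0.059 m is 5.9.

move_tool --segments '[{"trans": [0,0.2,1]},{"trans": [0,0.2,2.5]},{"trans": [0,0.2,4]},{"trans": [0,0.2,5.2]},{"trans": [0,0.2,5.8]},{"trans": [0,0.2,5.9]},{"trans": [0,0.2,5.9]}]'

```text
time_s: 2.68
tcp_pos: [0.5985, -0.1155, 0.0715]
eef_rot: [180.0, -0.0, -87.5]
contact_force: [-0.2, 0.4, -0.2]
gripper_width: 0.0002
gripper_force: 0.0
```

```bash
python3 - <<'E'
from h import *;st()
from plant import r
import cv2
c=r.capture("side"); f=c["frame"][160:270,200:335,::-1]
cv2.imwrite("pics/s1.png",cv2.resize(f,None,fx=5,fy=5,interpolation=cv2.INTER_CUBIC))
E
```

```text
st [ 0.0511 -0.0646] z 0.0715 rot [ 1.7996e+02 -1.0000e-02 -8.7450e+01] w 0.0002 t 2.6833
```

View pics/s1.png

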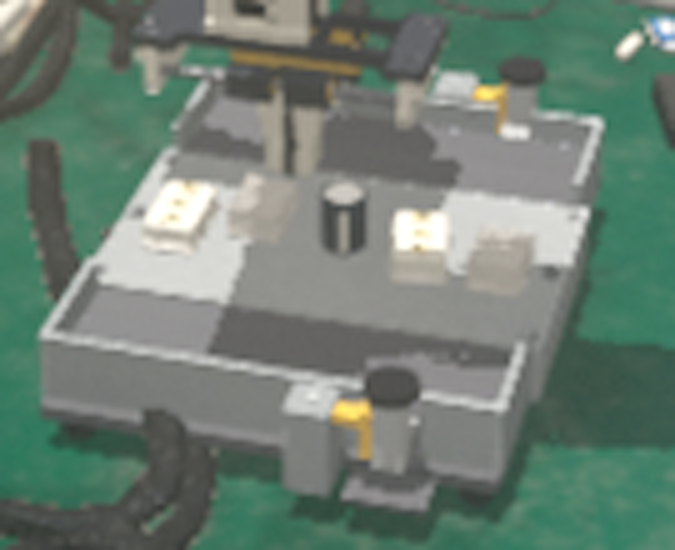

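Scaled: -0.002 m is -0.2, -0.13 m is -13.

move_tool --segments '[{"trans": [-0.6,-0.2,0.1]},{"trans": [-1.6,-0.2,0.1]},{"trans": [-2.6,-0.2,0.1]},{"trans": [-3.6,-0.2,0.1]},{"trans": [-4.8,-0.2,0.1]},{"trans": [-6,-0.2,0.1]},{"trans": [-7.3,-0.2,0.1]},{"trans": [-8.6,-0.2,0.1]},{"trans": [-10,-0.2,0.1]},{"trans": [-11.2,-0.2,0.1]},{"trans": [-12.3,-0.2,0.1]},{"trans": [-13,-0.2,0.1]}]'

```text
time_s: 3.73
tcp_pos: [0.5951, 0.0168, 0.0705]
eef_rot: [180.0, 0.0, -87.3]
contact_force: [-0.3, -0.1, 0.0]
gripper_width: 0.0005
gripper_force: 0.1
```

```bash
python3 - <<'E'
from h import *;st()
from plant import r
import cv2
c=r.capture("side"); f=c["frame"][160:270,200:335,::-1]
cv2.imwrite("pics/s2.png",cv2.resize(f,None,fx=5,fy=5,interpolation=cv2.INTER_CUBIC))
E
```

```text
st [0.0537 0.0677] z 0.0705 rot [ 1.800e+02  1.000e-02 -8.733e+01] w 0.0005 t 3.7333
```

View pics/s2.png

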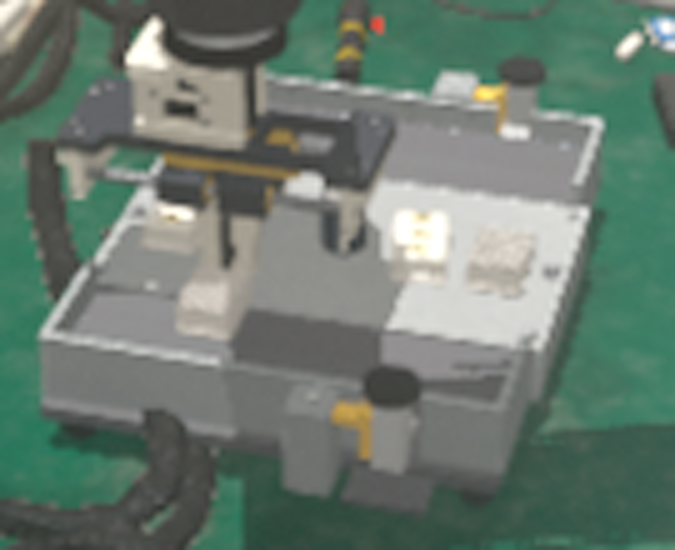

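Scaled: -0.05 m is -5, -0.024 m is -2.4.

move_tool --segments '[{"trans": [-0.7,0,0]},{"trans": [-1.4,0,0]},{"trans": [-2,0,0]},{"trans": [-2.4,0,0]},{"trans": [-2.4,0,0]},{"trans": [-1.5,0,0]},{"trans": [-0.5,0,-1]},{"trans": [0,0,-3]},{"trans": [0,0,-5]},{"trans": [0,0,-6]}]'

```text
time_s: 4.62
tcp_pos: [0.5963, 0.0138, 0.1336]
eef_rot: [-179.8, 0.0, -87.4]
contact_force: [0.7, -0.9, 0.7]
gripper_width: 0.0004
gripper_force: 0.0
```

```bash
python3 -c "from h import *;st()"
```

```text
st [0.0548 0.0647] z 0.1336 rot [-1.7983e+02  1.0000e-02 -8.7430e+01] w 0.0004 t 4.6167
```

Scaled: 0.161 m is 16.1, 0.122 m is 12.2.

move_tool --segments '[{"trans": [1,1.3,0]},{"trans": [3,4,0]},{"trans": [5.3,7,0]},{"trans": [7.6,10,0]},{"trans": [10,13,0]},{"trans": [11.5,15.2,0]},{"trans": [12.2,16.1,0]},{"trans": [12.2,16.1,1.5]},{"trans": [12.2,16.1,3.5]},{"trans": [12.2,16.1,5]},{"trans": [12.2,16.1,6]},{"trans": [12.2,16.1,6]}]'

```text
time_s: 5.62
tcp_pos: [0.4388, -0.1145, 0.069]
eef_rot: [179.8, -0.0, -87.4]
contact_force: [-0.5, -0.6, 0.3]
gripper_width: 0.0001
gripper_force: 0.0
```

```bash
python3 -c "from h import *;st()"
```

```text
st [-0.1084 -0.0563] z 0.069 rot [179.83  -0.   -87.42] w 0.0001 t 5.6167
```

Push sink B by 148 mm.

Scaled: -0.135 m is -13.5, -0.126 m is -12.6.

move_tool --segments '[{"trans": [-0.6,0,0]},{"trans": [-1.6,0,0]},{"trans": [-2.6,0,0]},{"trans": [-3.6,0,0]},{"trans": [-4.8,0,0]},{"trans": [-6,0,0]},{"trans": [-7.3,0,0]},{"trans": [-8.6,0,0]},{"trans": [-10,0,0]},{"trans": [-11.4,0,0]},{"trans": [-12.6,0,0]},{"trans": [-13.5,0,0]}]'

```text
time_s: 6.62
tcp_pos: [0.4338, 0.0227, 0.0712]
eef_rot: [-179.9, 0.0, -87.3]
contact_force: [0.9, -0.3, 0.0]
gripper_width: 0.0003
gripper_force: 0.3
```

move_tool --segments '[{"trans": [-0.7,0,0]},{"trans": [-1.1,0,0]},{"trans": [-1.3,0,0]},{"trans": [-1.3,0,0]},{"trans": [-0.5,0,0]},{"trans": [0.5,0,-1]},{"trans": [0.5,0,-3]},{"trans": [0.5,0,-5]},{"trans": [0.5,0,-6]}]'

```text
time_s: 7.37
tcp_pos: [0.4347, 0.0149, 0.1324]
eef_rot: [-179.9, 0.0, -87.4]
contact_force: [0.7, -0.1, -0.2]
gripper_width: 0.0004
gripper_force: 0.0
```

```bash
python3 -c "from h import *;st()"
```

```text
st [-0.1066  0.0732] z 0.1324 rot [-1.799e+02  2.000e-02 -8.743e+01] w 0.0004 t 7.3667
```

Scaled: 0.061 m is 6.1, 0.06 m is 6.

move_tool --segments '[{"trans": [0.2,-1.2,0]},{"trans": [0.4,-3,0]},{"trans": [0.4,-4.6,0]},{"trans": [0.4,-5.3,0]},{"trans": [0.4,-5.3,1]},{"trans": [0.4,-5.3,3]},{"trans": [0.4,-5.3,4.8]},{"trans": [0.4,-5.3,6]},{"trans": [0.4,-5.3,6.1]}]'

```text
time_s: 8.12
tcp_pos: [0.4842, 0.013, 0.0662]
eef_rot: [179.7, -0.1, -87.4]
contact_force: [0.0, 0.9, 0.5]
gripper_width: 0.0006
gripper_force: 0.0
```

move_tool --segments '[{"trans": [0.6,0,0]},{"trans": [1.6,0,0]},{"trans": [2.4,0,0]},{"trans": [3.2,0,0]},{"trans": [4,0,0]},{"trans": [4.9,0,0]},{"trans": [5.8,0,0]},{"trans": [6.8,0,0]},{"trans": [7.8,0,0]},{"trans": [8.8,0,0]},{"trans": [9.8,0,0]},{"trans": [10.8,0,0]}]'

```text
time_s: 9.12
tcp_pos: [0.4921, -0.0947, 0.0696]
eef_rot: [-180.0, 0.0, -87.4]
contact_force: [-0.5, 1.7, 2.0]
gripper_width: 0.0007
gripper_force: 1.1
```

```bash
python3 -c "from h import *;st()"
```

```text
st [-0.0542 -0.039 ] z 0.0696 rot [-180.      0.    -87.38] w 0.0007 t 9.1167
```

Scaled: 0.043 m is 4.3, -0.062 m is -6.2.

move_tool --segments '[{"trans": [1,0,0]},{"trans": [2,0,0]},{"trans": [3,0,0]},{"trans": [3.8,0,0]},{"trans": [4.3,0,0]},{"trans": [4.3,0,0]},{"trans": [3.5,0,0]},{"trans": [2.5,0,-1]},{"trans": [2.3,0,-3]},{"trans": [2.3,0,-5]},{"trans": [2.3,0,-6.2]},{"trans": [2.3,0,-6.2]}]'

```text
time_s: 10.12
tcp_pos: [0.495, -0.1153, 0.1351]
eef_rot: [-179.7, -0.0, -87.3]
contact_force: [0.1, -0.8, 0.9]
gripper_width: 0.0003
gripper_force: 0.0
```

```bash
python3 -c "from h import *;st()"
```

```text
st [-0.0523 -0.0597] z 0.1351 rot [-1.7969e+02 -1.0000e-02 -8.7260e+01] w 0.0003 t 10.1167
```

Scaled: -0.158 m is -15.8, -0.136 m is -13.6.

move_tool --segments '[{"trans": [-1,-1.2,0]},{"trans": [-3,-3.5,0]},{"trans": [-5.5,-6.4,0]},{"trans": [-8,-9.3,0]},{"trans": [-10.5,-12.2,0]},{"trans": [-12.6,-14.6,0]},{"trans": [-13.6,-15.8,0]},{"trans": [-13.6,-15.8,1.2]},{"trans": [-13.6,-15.8,3.2]},{"trans": [-13.6,-15.8,5]},{"trans": [-13.6,-15.8,6.1]},{"trans": [-13.6,-15.8,6.2]}]'

```text
time_s: 11.12
tcp_pos: [0.6424, 0.0265, 0.0662]
eef_rot: [179.7, -0.1, -87.4]
contact_force: [-0.3, -0.0, -0.2]
gripper_width: 0.0004
gripper_force: 0.0
```

```bash
python3 -c "from h import *;st()"
```

```text
st [0.1014 0.0752] z 0.0662 rot [ 1.7969e+02 -6.0000e-02 -8.7380e+01] w 0.0004 t 11.1167
```

move_tool --segments '[{"trans": [0.6,0,0]},{"trans": [1.6,0,0]},{"trans": [2.7,0,0]},{"trans": [3.6,0,0]},{"trans": [4.5,0,0]},{"trans": [5.5,0,0]},{"trans": [6.6,0,0]},{"trans": [7.8,0,0]},{"trans": [9,0,0]},{"trans": [10.2,0,0]},{"trans": [11.4,0,0]},{"trans": [12.4,0,0]}]'

```text
time_s: 12.12
tcp_pos: [0.6503, -0.0989, 0.0695]
eef_rot: [180.0, -0.0, -87.4]
contact_force: [0.7, 1.8, 3.5]
gripper_width: 0.0005
gripper_force: 1.6
```

move_tool --segments '[{"trans": [1,0,0]},{"trans": [2,0,0]},{"trans": [2.8,0,0]},{"trans": [3.3,0,0]},{"trans": [3.4,0,0]},{"trans": [2.6,0,0]},{"trans": [1.6,0,-1]},{"trans": [1.4,0,-3]},{"trans": [1.4,0,-5]},{"trans": [1.4,0,-7]},{"trans": [1.4,0,-9]},{"trans": [1.4,0,-9.5]}]'

```text
time_s: 13.12
tcp_pos: [0.6528, -0.11, 0.1693]
eef_rot: [-179.7, -0.0, -87.3]
contact_force: [0.2, 0.2, 1.2]
gripper_width: 0.0007
gripper_force: 0.0
```

```bash
python3 -c "from h import *;st()"
```

```text
st [ 0.1056 -0.0616] z 0.1693 rot [-1.7968e+02 -4.0000e-02 -8.7260e+01] w 0.0007 t 13.1167
```

Scaled: 0.235 m is 23.5, 0.23 m is 23.

move_tool --segments '[{"trans": [-0.4,1.5,0]},{"trans": [-1.2,4,0]},{"trans": [-2,7,0]},{"trans": [-2.8,10,0]},{"trans": [-3.6,13,0]},{"trans": [-4.4,16,0]},{"trans": [-5,19,0]},{"trans": [-5.8,21.5,0]},{"trans": [-6.2,23,0]},{"trans": [-6.2,23.5,0]}]'

```text
time_s: 13.95
tcp_pos: [0.411, -0.0593, 0.1649]
eef_rot: [-180.0, 0.0, -87.3]
contact_force: [-0.1, -0.2, 0.7]
gripper_width: 0.0006
gripper_force: 0.0
```

```bash
python3 - <<'E'
from h import *;st()
from plant import r
import cv2
c=r.capture("top"); np.savez("top1.npz",**c); f=c["frame"][130:260,205:375,::-1]
f=cv2.resize(f,None,fx=4.5,fy=4.5,interpolation=cv2.INTER_CUBIC)
cv2.imwrite("pics/t2.png",f)
E
```

```text
st [-1.336e-01  1.000e-04] z 0.1649 rot [-1.7996e+02  4.0000e-02 -8.7290e+01] w 0.0006 t 13.95
```

View pics/t2.png

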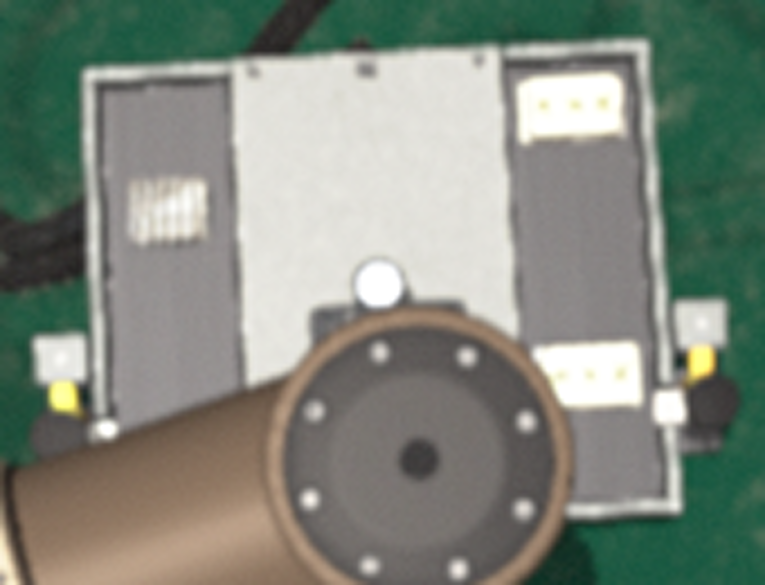

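Scaled: 0.189 m is 18.9, 0.04 m is 4.

move_tool --segments '[{"trans": [1.5,-0.4,0]},{"trans": [4,-1.1,0.6]},{"trans": [7,-2,1.2]},{"trans": [10,-2.8,1.8]},{"trans": [13,-3.6,2.5]},{"trans": [16,-4.4,3]},{"trans": [18,-5,3.6]},{"trans": [18.9,-5.2,4]},{"trans": [18.9,-5.2,4]},{"trans": [18.9,-5.2,5]},{"trans": [18.9,-5.2,5.5]},{"trans": [18.9,-5.2,5.5]}]'

```text
time_s: 15.0
tcp_pos: [0.4731, -0.2455, 0.1082]
eef_rot: [179.9, 0.0, -87.3]
contact_force: [-0.0, 0.0, 0.8]
gripper_width: 0.0003
gripper_force: 0.0
```

```bash
python3 -c "from h import *;st()"
```

```text
st [-0.0801 -0.1888] z 0.1082 rot [ 1.7989e+02  5.0000e-02 -8.7330e+01] w 0.0003 t 15.0
```

Press down slowly toward z≈0.088 and watch the force.

Scaled: 0.019 m is 1.9, 0.018 m is 1.8.

move_tool --segments '[{"trans": [0,0.1,0.3]},{"trans": [0,0.1,0.5]},{"trans": [0,0.1,0.7]},{"trans": [0,0.1,0.9]},{"trans": [0,0.1,1.1]},{"trans": [0,0.1,1.3]},{"trans": [0,0.1,1.5]},{"trans": [0,0.1,1.6]},{"trans": [0,0.1,1.7]},{"trans": [0,0.1,1.8]},{"trans": [0,0.1,1.9]},{"trans": [0,0.1,1.9]}]'

```text
time_s: 16.0
tcp_pos: [0.4733, -0.2464, 0.0911]
eef_rot: [-180.0, 0.0, -87.4]
contact_force: [-1.7, 3.4, 6.3]
gripper_width: 0.0007
gripper_force: 3.2
```

```bash
python3 -c "from h import *;st()"
```

```text
st [-0.08   -0.1896] z 0.0911 rot [-1.7996e+02  1.0000e-02 -8.7360e+01] w 0.0007 t 16.0
```

move_tool --segments '[{"trans": [0,0,0.1]},{"trans": [0,0,0.2]},{"trans": [0,0,0.3]},{"trans": [0,0,0.35]},{"trans": [0,0,0.4]},{"trans": [0,0,0.4]}]'

```text
time_s: 16.5
tcp_pos: [0.4733, -0.2464, 0.0871]
eef_rot: [-180.0, 0.0, -87.4]
contact_force: [-1.5, 3.7, 6.5]
gripper_width: 0.0004
gripper_force: 3.4
```

move_tool --segments '[{"trans": [0,0,0.05]},{"trans": [0,0,0.1]},{"trans": [0,0,0.1]}]'

```text
time_s: 16.75
tcp_pos: [0.4733, -0.2464, 0.0862]
eef_rot: [-180.0, 0.0, -87.4]
contact_force: [-1.7, 4.8, 6.8]
gripper_width: 0.0002
gripper_force: 3.5
```

move_tool --segments '[{"trans": [0,0,0.05]},{"trans": [0,0,0.1]},{"trans": [0,0,0.1]}]'

```text
time_s: 17.0
tcp_pos: [0.4733, -0.2465, 0.0861]
eef_rot: [-179.9, -0.0, -87.3]
contact_force: [-4.3, 5.5, 14.8]
gripper_width: 0.0002
gripper_force: 7.5
```

move_tool --segments '[{"trans": [0,0,0.05]},{"trans": [0,0,0.1]},{"trans": [0,0,0.1]}]'

```text
time_s: 17.25
tcp_pos: [0.4734, -0.2465, 0.0859]
eef_rot: [-179.9, -0.0, -87.3]
contact_force: [-7.2, 8.6, 22.6]
gripper_width: 0.0005
gripper_force: 11.6
```

Scaled: -0.001 m is -0.1.

move_tool --segments '[{"trans": [0,0,-0.1]},{"trans": [0,0,-0.1]},{"trans": [0,0,-0.1]},{"trans": [0,0,-0.1]},{"trans": [0,0,-0.1]},{"trans": [0,0,-0.1]},{"trans": [0,0,-0.1]},{"trans": [0,0,-0.1]},{"trans": [0,0,-0.1]},{"trans": [0,0,-0.1]},{"trans": [0,0,-0.1]},{"trans": [0,0,-0.1]}]'

```text
time_s: 18.25
tcp_pos: [0.4734, -0.2465, 0.0861]
eef_rot: [-179.9, -0.0, -87.3]
contact_force: [-4.7, 6.6, 14.2]
gripper_width: 0.0008
gripper_force: 7.5
```

move_tool --segments '[{"trans": [0,0,-0.1]},{"trans": [0,0,-0.2]},{"trans": [0,0,-0.3]},{"trans": [0,0,-0.5]},{"trans": [0,0,-0.5]}]'

```text
time_s: 18.67
tcp_pos: [0.4733, -0.2468, 0.0899]
eef_rot: [-180.0, -0.0, -87.4]
contact_force: [0.6, 0.6, 0.1]
gripper_width: 0.0003
gripper_force: 0.0
```

move_tool --segments '[{"trans": [0,0,-1]},{"trans": [0,0,-3]},{"trans": [0,0,-5]},{"trans": [0,0,-6]}]'

```text
time_s: 19.0
tcp_pos: [0.4741, -0.2472, 0.1523]
eef_rot: [-179.9, -0.1, -87.4]
contact_force: [0.1, 0.0, 0.2]
gripper_width: 0.0004
gripper_force: 0.0
```

```bash
python3 -c "from h import *;st()"
```

```text
st [-0.0792 -0.1904] z 0.1523 rot [-1.7986e+02 -7.0000e-02 -8.7350e+01] w 0.0004 t 19.0
```

```bash
python3 - <<'E'
from h import *
from plant import r
import cv2
c=r.capture("top"); f=c["frame"][130:260,205:375,::-1]
f=cv2.resize(f,None,fx=4.5,fy=4.5,interpolation=cv2.INTER_CUBIC)
cv2.imwrite("pics/t3.png",f)
E
```

```text
(no output)
```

View pics/t3.png

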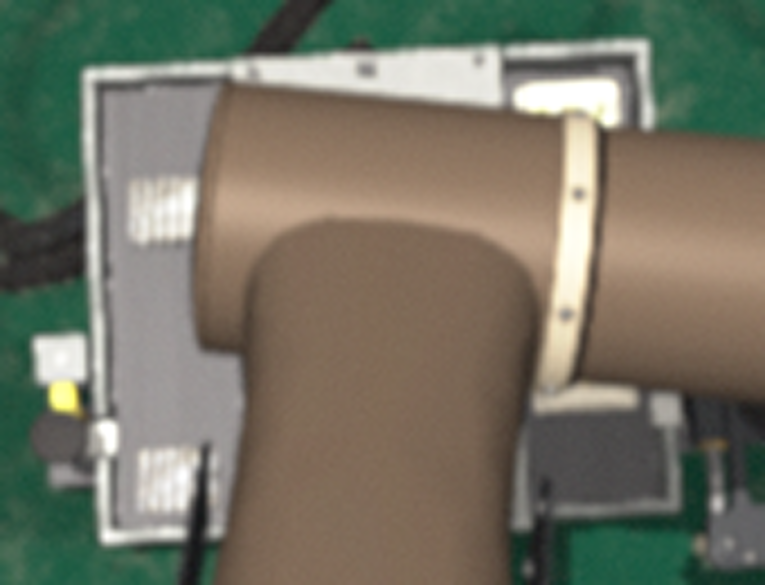

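Sink B lies inside the left pan, around crop (177,480), clear of the deck edge at about x=250. Next is the left pad.

Scaled: -0.38 m is -38, -0.365 m is -36.5.

move_tool --segments '[{"trans": [-1.5,0,0]},{"trans": [-4.5,0,0]},{"trans": [-8,0,0]},{"trans": [-11.8,0,0]},{"trans": [-15.6,0,0]},{"trans": [-19.4,0,0]},{"trans": [-23.2,0,0]},{"trans": [-27,0,0]},{"trans": [-30.5,0.1,0]},{"trans": [-34,0.1,0]},{"trans": [-36.5,0.2,0]},{"trans": [-38,0.2,0]}]'

```text
time_s: 20.05
tcp_pos: [0.4533, 0.1353, 0.1497]
eef_rot: [-180.0, 0.0, -87.3]
contact_force: [0.1, -0.4, -0.4]
gripper_width: 0.0004
gripper_force: 0.0
```

move_tool --segments '[{"trans": [0,0,1]},{"trans": [0,0,2.5]},{"trans": [0,0,3.8]},{"trans": [0,0,4]},{"trans": [0,0,4]}]'

```text
time_s: 20.47
tcp_pos: [0.453, 0.1318, 0.1086]
eef_rot: [179.9, -0.1, -87.4]
contact_force: [0.4, 0.1, 1.1]
gripper_width: 0.0006
gripper_force: 0.0
```

```bash
python3 -c "from h import *;st()"
```

```text
st [-0.083   0.1891] z 0.1086 rot [ 1.7988e+02 -9.0000e-02 -8.7400e+01] w 0.0006 t 20.4667
```

Scaled: 0.019 m is 1.9, 0.018 m is 1.8.

move_tool --segments '[{"trans": [0,0,0.3]},{"trans": [0,0,0.5]},{"trans": [0,0,0.7]},{"trans": [0,0,0.9]},{"trans": [0,0,1.1]},{"trans": [0,0,1.3]},{"trans": [0,0,1.5]},{"trans": [0,0,1.6]},{"trans": [0,0,1.7]},{"trans": [0,0,1.8]},{"trans": [0,0,1.9]},{"trans": [0,0,1.9]}]'

```text
time_s: 21.47
tcp_pos: [0.454, 0.1328, 0.0912]
eef_rot: [-179.9, 0.0, -87.4]
contact_force: [-2.4, -1.1, 6.0]
gripper_width: 0.0004
gripper_force: 3.4
```

move_tool --segments '[{"trans": [0,0,0.1]},{"trans": [0,0,0.2]},{"trans": [0,0,0.3]},{"trans": [0,0,0.35]},{"trans": [0,0,0.4]},{"trans": [0,0,0.4]}]'

```text
time_s: 21.97
tcp_pos: [0.454, 0.1329, 0.0873]
eef_rot: [-179.9, 0.0, -87.4]
contact_force: [-1.5, -1.3, 7.0]
gripper_width: 0.0004
gripper_force: 3.6
```

Scaled: 0.001 m is 0.1, 0.002 m is 0.2.

move_tool --segments '[{"trans": [0,0,0.05]},{"trans": [0,0,0.1]},{"trans": [0,0,0.15]},{"trans": [0,0,0.2]},{"trans": [0,0,0.2]}]'

```text
time_s: 22.38
tcp_pos: [0.4541, 0.1329, 0.0861]
eef_rot: [-179.9, 0.0, -87.3]
contact_force: [-5.1, -1.8, 15.6]
gripper_width: 0.0005
gripper_force: 7.9
```

move_tool --segments '[{},{},{},{},{},{},{},{},{},{},{},{}]'

```text
time_s: 23.38
tcp_pos: [0.4541, 0.1329, 0.0861]
eef_rot: [-179.9, 0.0, -87.3]
contact_force: [-5.8, -2.0, 16.3]
gripper_width: 0.0004
gripper_force: 7.9
```

Release, then pull back over the near edge to look.

move_tool --segments '[{"trans": [0,0,-0.2]},{"trans": [0,0,-0.4]},{"trans": [0,0,-0.6]},{"trans": [0,0,-0.6]}]'

```text
time_s: 23.72
tcp_pos: [0.4539, 0.133, 0.0909]
eef_rot: [-180.0, 0.0, -87.4]
contact_force: [-0.3, -0.4, 1.0]
gripper_width: 0.0005
gripper_force: 0.0
```

move_tool --segments '[{"trans": [0,0,-1]},{"trans": [0,0,-4]},{"trans": [0,0,-7.5]},{"trans": [0,0,-11]},{"trans": [0,0,-14]},{"trans": [1.5,0,-15]},{"trans": [4.5,1,-15]},{"trans": [8,2,-15]},{"trans": [11.5,3,-15]},{"trans": [15,4,-15]},{"trans": [18,5,-15]},{"trans": [19,5,-15]}]'

```text
time_s: 24.72
tcp_pos: [0.4104, -0.062, 0.2405]
eef_rot: [180.0, 0.0, -87.5]
contact_force: [-0.4, -0.2, -0.0]
gripper_width: 0.0002
gripper_force: 0.0
```

```bash
python3 - <<'E'
from h import *;st()
from plant import r
import cv2
A=[]
for n,(a,b,x,y) in(("top",(130,260,205,375)),("side",(160,270,200,335))):
    c=r.capture(n); A.append(cv2.resize(c["frame"][a:b,x:y,::-1],(395,320),interpolation=cv2.INTER_CUBIC))
    if n=="top":
        for u,v in[(219,227),(363,219),(255,160),(335,165)]:
            Z=c["z_map"][v,u];print((c["cam_to_world"]@[(u-c["cx"])/c["fx"]*Z,(v-c["cy"])/c["fy"]*Z,Z,1])[:3].round(3))
cv2.imwrite("pics/f.png",np.hstack(A))
E
```

```text
st [-0.1344 -0.0026] z 0.2405 rot [ 1.7998e+02  1.0000e-02 -8.7470e+01] w 0.0002 t 24.7167
[0.416 0.043 0.641]
[ 0.473 -0.249  0.085]
[0.645 0.041 0.045]
[ 0.627 -0.182  0.052]
```

View pics/f.png

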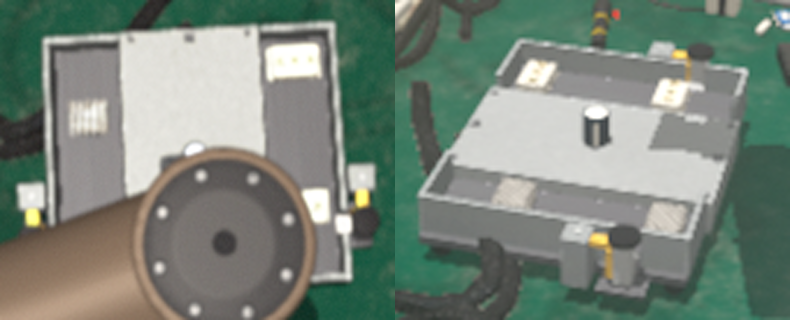

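The final picture shows both pans down. The sinks lie flat at about (515,192) and (667,215), the modules at (537,73) and (669,93), and the capacitor still stands at (596,125).

```bash
python3 -c "
from plant import r
print(r.close_job())"
```

```text
the job is handed in; nothing more can be done
None
```

I've handed in the job: both heat sinks lie in the left pan and both modules in the right, both pans stayed down after I released them, and the capacitor is still in place; the peak force reading was about 25 N and it took about 25 s, but no verdict came back.

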